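# Sort the barista's things back into their holders

## Task

Put the bar back in order after the rush: set the two loose syrup bottles down in the free bays of the bottle rack, the cinnamon shaker and the yellow-lidded spice jar in the cups of the toppings caddy, one to a cup, and the tamper in its stand. Each must end upright, right down on the floor of its holder, and the bottle that is already in the rack stays standing in its bay.

Things in the scene. Friction and masses are not known exactly. Their poses are not given: they have to be found in the camera images.
- bottle_a: One of the two loose syrup bottles: a round clear syrup bottle with a label and a black screw cap, 130 mm tall, 340 g: body 48 mm in diameter, straight to about 90 mm above its foot, cap 25 mm across over the top 18 mm; origin at the centre of its foot, z up. It stands on the counter, outside the rack, and belongs in either free end bay of the bottle rack.
- bottle_b: The other loose syrup bottle, same shape and same size as bottle_a: round clear syrup bottle with a label and a black screw cap, 130 mm tall, 340 g: body 48 mm in diameter, straight to about 90 mm above its foot, cap 25 mm across over the top 18 mm; origin at the centre of its foot, z up. Belongs in the other free end bay.
- bottle_racked: A third bottle of the same kind and size, which already stands in the middle bay of the bottle rack (about 8 mm of play all round) and stays there.
- shaker: Cinnamon shaker: a waisted glass with a grey perforated dome, 90 mm tall, 100 g, 44 mm across its foot, the dome 34 mm across over its top 20 mm; origin at the centre of its foot, z up. Belongs in either cup of the toppings caddy.
- spice_jar: Round spice jar with a yellow lid, 42 mm across over its whole 96 mm height, 110 g; origin at the centre of its foot, z up. Belongs in the other cup of the toppings caddy.
- tamper: Coffee tamper standing on its round steel base (58 mm across, 21 mm high), with a brown wooden grip about 34 mm across from 30 mm up to its top at 84 mm; 420 g; origin at the centre of its underside, z up. Belongs in the tamper stand.
- bottle_rack: Bottle rack, fixed: dark wooden base 92 x 228 mm, 12 mm thick, with three bays of black wire in a row along its y axis, centres at y = -70, 0, +70 mm, the middle one taken, the end ones free. A bay is 70 mm (x) by 65 mm (y) clear inside; top of the wire 55 mm above the counter; bottles stand on the base, 12 mm above the counter. Origin at the centre of its underside.
- toppings_caddy: Toppings caddy, fixed: dark wooden tray 90 x 190 mm, 12 mm thick, with two equal tapered steel cups, centres at y = -46 and +46 mm of its frame, and between them a black wire loop across x, 60 mm high. Inside, a cup is about 62 mm wide at its mouth (48 mm above the counter) and 51 mm at its floor (16 mm above the counter). Origin at the centre of its underside.
- tamper_stand: Tamper stand, fixed to the counter: one single round steel seat on a turned dark wooden foot 100 mm across. The tapered seat is 77 mm wide inside at its mouth (38 mm above the counter) and about 63 mm at its rubber floor (17 mm above the counter). Origin at the centre of its underside.
Things that resemble listed ones, but are neither listed nor needed, are in the scene too. What is shaped like the bottle_b but pink is not meant. Leave any blue look-alike of the spice_jar alone.

How it is judged (in metres and radians):
At the end, for the whole second after the job is handed in: Loose bottles one in each end bay (within 12 mm of its centre), shaker and spice jar one in each cup (10 mm), tamper in its stand (8 mm), third bottle still in the middle bay (12 mm); all upright within 7 degrees, no more than 5 mm off the holder's floor, and at rest ((((x of bottle_a in the frame of bottle_rack between -0.012 and 0.012 m and y of bottle_a in the frame of bottle_rack between 0.058 and 0.082 m and z of bottle_a in the frame of bottle_rack between 0.007 and 0.018 m) and (x of bottle_b in the frame of bottle_rack between -0.012 and 0.012 m and y of bottle_b in the frame of bottle_rack between -0.082 and -0.058 m and z of bottle_b in the frame of bottle_rack between 0.007 and 0.018 m)) or ((x of bottle_a in the frame of bottle_rack between -0.012 and 0.012 m and y of bottle_a in the frame of bottle_rack between -0.082 and -0.058 m and z of bottle_a in the frame of bottle_rack between 0.007 and 0.018 m) and (x of bottle_b in the frame of bottle_rack between -0.012 and 0.012 m and y of bottle_b in the frame of bottle_rack between 0.058 and 0.082 m and z of bottle_b in the frame of bottle_rack between 0.007 and 0.018 m))) and (((x of shaker in the frame of toppings_caddy between -0.01 and 0.01 m and y of shaker in the frame of toppings_caddy between 0.036 and 0.056 m and z of shaker in the frame of toppings_caddy between 0.011 and 0.022 m) and (x of spice_jar in the frame of toppings_caddy between -0.01 and 0.01 m and y of spice_jar in the frame of toppings_caddy between -0.056 and -0.036 m and z of spice_jar in the frame of toppings_caddy between 0.011 and 0.022 m)) or ((x of shaker in the frame of toppings_caddy between -0.01 and 0.01 m and y of shaker in the frame of toppings_caddy between -0.056 and -0.036 m and z of shaker in the frame of toppings_caddy between 0.011 and 0.022 m) and (x of spice_jar in the frame of toppings_caddy between -0.01 and 0.01 m and y of spice_jar in the frame of toppings_caddy between 0.036 and 0.056 m and z of spice_jar in the frame of toppings_caddy between 0.011 and 0.022 m))) and x of tamper in the frame of tamper_stand between -0.008 and 0.008 m and y of tamper in the frame of tamper_stand between -0.008 and 0.008 m and z of tamper in the frame of tamper_stand between 0.012 and 0.023 m and x of bottle_racked in the frame of bottle_rack between -0.012 and 0.012 m and y of bottle_racked in the frame of bottle_rack between -0.012 and 0.012 m and z of bottle_racked in the frame of bottle_rack between 0.007 and 0.018 m and angle between each of bottle_a, bottle_b, shaker, spice_jar, tamper, bottle_racked's own z axis and vertical below 0.12 rad and linear speed of each of bottle_a, bottle_b, shaker, spice_jar, tamper, bottle_racked below 0.02 m/s); the robot touches nothing.
It fails at once if the bottle already in the rack is lifted out or tipped over (z of bottle_racked in the frame of bottle_rack above 0.05 m or angle between bottle_racked's own z axis and vertical above 0.5 rad).
It also fails if it takes over 128 s, if anything falls off the work surface, if the arm or the gripper's body presses on something with over 40 N, if the wrist force passes 120 N, or if a joint passes its speed limit or range.

## Robot

A 6-joint arm with a two-finger parallel gripper is mounted at the origin on a cart in front of the work surface, level with it; the furniture and walls round the work are solid. World frame = base frame: x ahead of the robot, y to its left, z up, the work surface at z = 0. Lengths are in m, angles in degrees, forces in N, time in s.
With the tool pointing down it reaches from about 0.275 to 0.85 m from the base axis. Payload 19 kg.
Tool frame: the origin (TCP) lies at the very end of the fingers, on their centre line; the grasp point (between the pads) lies 19 mm behind it; z points along the fingers, y is the line along which they close (so a half turn about z gives the same grasp; the last joint's range is limited). The gripper opens to 85 mm and grips with 20 to 120 N. Pads are 22 mm wide; open, the fingers measure 114 mm over their backs; the gripper's body (76 mm by 85 mm) begins 54 mm behind the grasp point. The pads swing forward as they close: fully open they stand 13 mm farther back than shut.
Start: joints at [56.551, 8.623, 82.357, -0, 89.026, -7.678], TCP at [0.25, 0.518, 0.231] pointing down, gripper open.
Joint ranges: [-160.23, 160.23], [-39.13, 120.54], [6.94, 153.29], [-79.49, 259.48], [9.18, 160.14], [-161.06, 161.06]. Speed limits (degrees/s): [108.29, 108.29, 127.2, 172.46, 172.46, 172.46].

## Interface

Orientations are given as [roll, pitch, yaw] about the fixed x, y, z axes, in that order (R = Rz(yaw) Ry(pitch) Rx(roll)).
In Python, from station import ctrl, viewer, order gives the robot as it stands.
- The arm moves only by the shell command python3 -m jog 'ROWS'. ROWS is a JSON object whose key "rows" holds a list of rows, 1 to 20 of them, each of 7 numbers: the opening from 0.0 (shut) to 1.0 (fully open), then dx, dy, dz in m, then a rotation vector rx, ry, rz in degrees; each row shifts and turns the commanded pose from where the row before left it, along the tool's axes as they then stand; what a row does not reach is not made up. A row lasts 1/10 s, in which the tool goes at most 0.05 m and 8.59 degrees, less where a joint would pass 70% of its speed; a pose out of reach is approached as far as the arm can. The fingers move at their own pace and stop on an object; the grip force is fixed at half the most. Time passes only in rows, so rows that do not move let the fingers close. It prints the time, the measured TCP pose, the force, the opening and the grip force at its end. Input that does not fit is refused with a message, and nothing moves.
- ctrl.observe(): the state, without advancing time (a new reading comes with each control period).
- viewer.get_image(name): name is "scene" or "top"; returns (picture, depth): 480x640x3 uint8, red, green, blue; 480x640 float32, m along the optical axis (not along the pixel's ray), 0 where there is no reading.
- viewer.get_calibration(name): a dict with "fx", "fy", "cx", "cy" (pixels), "position" and "attitude" of the camera in the world. Camera axes: x right, y down, z forward; pixel columns grow to the right and rows downward; lengths in m; the calibration is good to about 2 mm. A picture is of the moment at which its call begins. get_calibration takes no time and is no camera call.
- order.finish_job(): hands the job in; it is judged then, once.
The state is a dict: "t": time; "joints": joint angles; "qvel": joint speeds; "effort": joint torques, N m; "position": TCP position; "eef_rot": TCP orientation; "contact_force": force on the tool from outside, world axes, zero at the start; "ft_torque": the same for the moment, N m; "width": opening from 0.0 (shut) to 1.0 (fully open); "grasp_force": force on a finger pad.
Only numpy, scipy, OpenCV 4.12 (cv2) and the standard library are available. Lean on these libraries where they do the work, as an engineer would, in place of code of your own. Each camera call takes 0.05 s, during which the arm holds its last target. There are 200 camera calls.

## Working session

There is one attempt and no reset: what is moved stays moved. The work goes in short steps, Python scripts to look and compute and a shell command to move; the robot and the scene stay as the last step left them, time stands still between calls to the robot, and variables do not carry over. Pictures are saved under pics/ and viewed, at most 14 in all, crops included, and the job is handed in when it is done.

```bash
ls; mkdir -p pics
python3 - <<'E'
from station import ctrl, viewer
import cv2,numpy as np
for n in("scene","top"):
    im,d=viewer.get_image(n); cv2.imwrite(f"pics/{n}0.png",im[:,:,::-1]); np.savez(f"pics/{n}0.npz",im=im,d=d)
    print(n,viewer.get_calibration(n))
print(ctrl.observe())
E
```

```text
pics
scene {'fx': 600.3951914640563, 'fy': 600.3951914640563, 'cx': 310.97139381225253, 'cy': 247.90391544961196, 'position': array([-0.06588919, -0.96740744,  0.99870361]), 'attitude': array([-129.97035289,   -0.64850077,  -31.95335648])}
top {'fx': 467.574596847495, 'fy': 467.574596847495, 'cx': 321.37997736322694, 'cy': 234.80505900516678, 'position': array([ 0.39851035, -0.04419829,  1.24093847]), 'attitude': array([-173.84766768,    3.54480989,  -89.08948524])}
{'t': 0.1, 'joints': array([ 5.65503086e+01,  8.64690550e+00,  8.23871918e+01,  1.21391345e-03,
        8.90241362e+01, -7.67999285e+00]), 'qvel': array([ 0.04837567, -0.10102611,  0.019122  , -0.00220018, -0.01313441,
       -0.03900958]), 'effort': array([ 4.55365836e-03, -7.14381409e+01, -5.71799219e+01, -1.69093491e-04,
        7.26132610e-03,  2.30205802e-05]), 'position': array([0.24990617, 0.51763191, 0.23076618]), 'eef_rot': array([-1.79942451e+02, -8.98515976e-03,  1.54230276e+02]), 'contact_force': array([-0.50999125,  0.13116424,  0.3366513 ]), 'ft_torque': array([ 0.00327862, -0.00800455,  0.03839106]), 'grasp_force': 0.0, 'width': 1.0016460286676816}
```

View pics/top0.png

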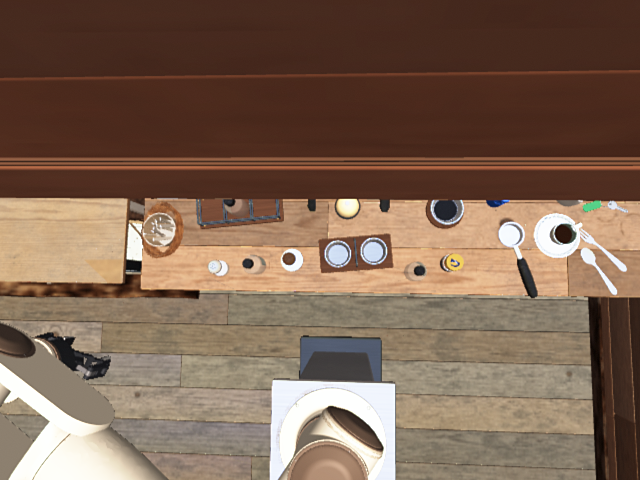

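View pics/scene0.png

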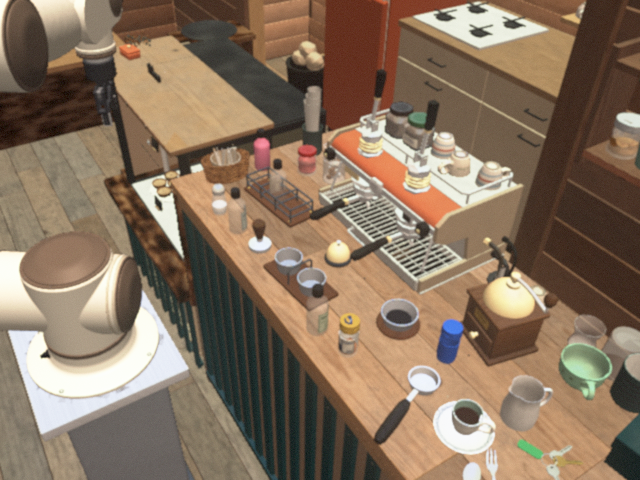

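The top view shows, left to right: shaker (218,268), bottle (252,264), tamper (291,259), caddy (356,253), bottle (417,270), yellow-lidded jar (453,262), rack (240,210) and stand (445,209). The scene view adds a pink bottle (262,155) and a blue jar (450,340), both decoys. I'll enlarge both views to confirm.

```bash
python3 - <<'E'
import cv2
a=cv2.imread("pics/scene0.png")[130:362,170:480]; cv2.imwrite("pics/c1.png",cv2.resize(a,None,fx=2.55,fy=2.55,interpolation=3))
b=cv2.imread("pics/top0.png")[190:300,140:480]; c=cv2.resize(b,None,fx=2.35,fy=2.35,interpolation=3)
cv2.imwrite("pics/c2.png",c)
E
cat > h.py <<'E'
import numpy as np,cv2
from scipy.spatial.transform import Rotation as R
from station import viewer
def cal(n):
    c=viewer.get_calibration(n); return c,R.from_euler('xyz',c['attitude'],degrees=True).as_matrix(),np.array(c['position'])
def ray(n,u,v,z):
    c,M,p=cal(n); d=M@[(u-c['cx'])/c['fx'],(v-c['cy'])/c['fy'],1]; return p+d*(z-p[2])/d[2]
def cloud(n,d):
    c,M,p=cal(n); v,u=np.mgrid[:480,:640]
    return (np.dstack([(u-c['cx'])/c['fx']*d,(v-c['cy'])/c['fy']*d,d]))@M.T+p
def proj(n,P):
    c,M,p=cal(n); q=(np.asarray(P)-p)@M; return q[...,:2]/q[...,2:]*c['fx']+[c['cx'],c['cy']]
E
python3 - <<'E'
from h import *
for n in("top","scene"):
    z=np.load(f"pics/{n}0.npz"); P=cloud(n,z['d'])
    pts={"top":dict(shaker=(218,267),bA=(249,264),tamper=(289,258),bB=(419,271),jar=(453,262),cup1=(337,254),cup2=(373,251),stand=(447,208),counter=(310,280),rk=(230,202),hood=(320,180)),
     "scene":dict(shaker1=(218,189),s2=(219,206),bA=(235,192),tamper=(259,224),bB=(317,291),jar=(349,320),stand=(398,316),rb=(277,164),pink=(262,142),clear=(330,155),blue=(451,325))}[n]
    for k,(u,v) in pts.items(): print(n,k,P[v,u].round(3))
E
```

```text
top shaker [0.439 0.288 0.085]
top bA [0.445 0.2   0.127]
top tamper [0.464 0.109 0.083]
top bB [ 0.434 -0.205  0.127]
top jar [ 0.458 -0.29   0.098]
top cup1 [ 0.48  -0.008  0.013]
top cup2 [ 0.488 -0.102  0.014]
top stand [ 0.604 -0.295  0.013]
top counter [ 0.411  0.064 -0.006]
top rk [0.594 0.249 0.14 ]
top hood [ 0.449 -0.029  1.017]
scene shaker1 [0.436 0.287 0.086]
scene s2 [0.43  0.278 0.038]
scene bA [0.444 0.195 0.128]
scene tamper [0.46  0.101 0.082]
scene bB [ 0.43  -0.215  0.126]
scene jar [ 0.458 -0.294  0.096]
scene stand [ 0.604 -0.284  0.018]
scene rb [0.595 0.246 0.135]
scene pink [0.65  0.436 0.092]
scene clear [0.69  0.134 0.192]
scene blue [ 0.627 -0.415  0.097]
```

View pics/c1.png

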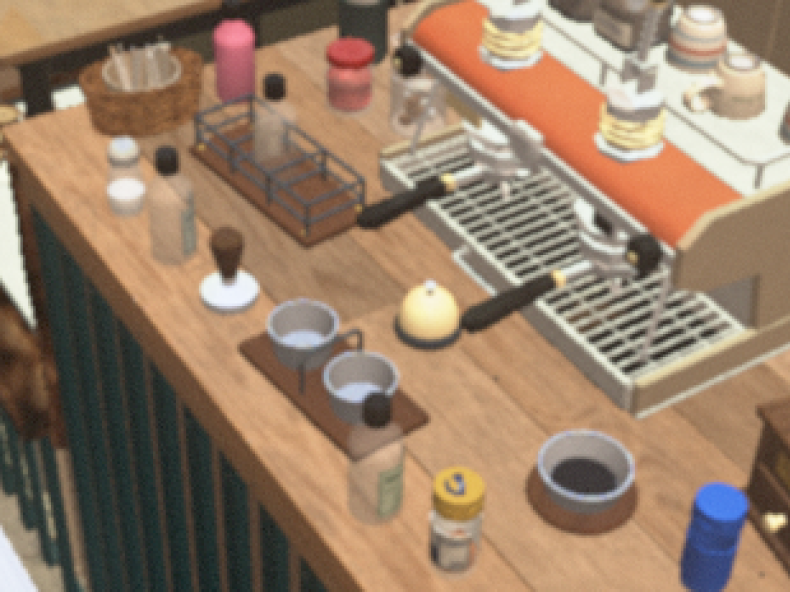

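View pics/c2.png

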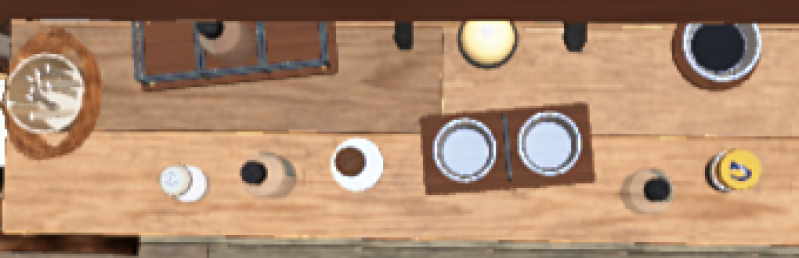

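All targets agree in the two views: shaker (scene 218,190), bottles (235,192) and (317,291), tamper (259,224), and jar with the yellow lid (349,320). The pink bottle (262,142) and blue jar (451,325) are decoys by colour. The stand, with its dark floor in a steel seat, is at (398,316). Next I'll take precise centres from depth.

```bash
cat > meas.py <<'E'
from h import *
def circ(p):
    A=np.c_[2*p,np.ones(len(p))]
    for _ in range(3):
        s=np.linalg.lstsq(A,(p**2).sum(1),rcond=None)[0]; r=np.sqrt(s[2]+s[:2]@s[:2])
        e=abs(np.hypot(*(p-s[:2]).T)-r); k=e<max(.002,np.median(e)*2); p=p[k];A=A[k]
    return s[:2].round(4),round(2*r,4),len(p)
objs=dict(shaker=(.439,.288,.07,.092),bA=(.445,.198,.114,.134),tamper=(.462,.105,.05,.087),bB=(.432,-.21,.114,.134),jar=(.458,-.292,.085,.1),rb=(.595,.248,.114,.145))
rims=dict(cup1=(.48,-.008,.048,.031),cup2=(.488,-.102,.048,.031),stand=(.604,-.29,.038,.0385))
def run(tag,objs=objs):
    for n in("top","scene"):
        z=np.load(f"pics/{n}{tag}.npz"); P=cloud(n,z['d']).reshape(-1,3); P=P[z['d'].ravel()>0]
        for k,(x,y,a,b) in objs.items():
            q=P[(np.hypot(P[:,0]-x,P[:,1]-y)<.03)&(P[:,2]>a)&(P[:,2]<b)]
            if len(q)<5: print(n,k,"few");continue
            c,(w,h),_=cv2.minAreaRect(q[:,:2].astype(np.float32))
            print(n,k,"mean",q.mean(0).round(4),"box",np.round(c,4),round(w,4),round(h,4),"ztop",q[:,2].max().round(3),len(q))
E
python3 - <<'E'
from meas import *
run("0")
for n in("top","scene"):
    z=np.load(f"pics/{n}0.npz"); P=cloud(n,z['d']).reshape(-1,3); P=P[z['d'].ravel()>0]
    for k,(x,y,h,r) in rims.items():
        q=P[(abs(np.hypot(P[:,0]-x,P[:,1]-y)-r)<.009)&(abs(P[:,2]-h)<.005)]
        print(n,k,circ(q[:,:2]) if len(q)>8 else len(q))
    q=P[(abs(P[:,0]-.595)<.09)&(abs(P[:,1]-.22)<.16)]
    for lo,hi in((.007,.018),(.045,.06)):
        w=q[(q[:,2]>lo)&(q[:,2]<hi)]; print(n,"rack",lo,len(w),w.min(0),w.max(0),cv2.minAreaRect(w[:,:2].astype(np.float32)))
# rack base + caddy by colour, scene & top
for n in("top","scene"):
    im=cv2.imread(f"pics/{n}0.png"); hsv=cv2.cvtColor(im,40)
    z=np.load(f"pics/{n}0.npz"); P=cloud(n,z['d'])
    m=((P[...,2]>.007)&(P[...,2]<.017)&(z['d']>0)).astype(np.uint8)
    m=cv2.morphologyEx(m,cv2.MORPH_OPEN,np.ones((2,2)))
    k,l,st,ce=cv2.connectedComponentsWithStats(m)
    for i in range(1,k):
        if st[i,4]>60:
            q=P[l==i]; print(n,st[i],q.mean(0).round(3),[np.round(t,4) for t in cv2.minAreaRect(q[:,:2].astype(np.float32))])
E
```

```text
top shaker mean [0.441  0.2979 0.0838] box [0.4413 0.2992] 0.0304 0.0306 ztop 0.092 146
top bA mean [0.4486 0.2042 0.1266] box [0.4488 0.2047] 0.0239 0.0225 ztop 0.132 89
top tamper mean [0.4636 0.1106 0.0791] box [0.4639 0.1116] 0.0303 0.0332 ztop 0.086 144
top bB mean [ 0.4367 -0.2048  0.1274] box [ 0.4368 -0.2048] 0.0225 0.0226 ztop 0.133 92
top jar mean [ 0.459  -0.2933  0.0945] box [ 0.4599 -0.2942] 0.0401 0.0403 ztop 0.1 243
top rb mean [0.5953 0.2514 0.1372] box [0.5951 0.2524] 0.0149 0.0224 ztop 0.144 68
scene shaker mean [0.437  0.2946 0.0823] box [0.4376 0.2983] 0.0292 0.0341 ztop 0.092 116
scene bA mean [0.4453 0.2012 0.1252] box [0.4464 0.2035] 0.0257 0.0236 ztop 0.134 89
scene tamper mean [0.4594 0.1051 0.0732] box [0.4617 0.1078] 0.0306 0.0318 ztop 0.087 172
scene bB mean [ 0.4332 -0.2096  0.1258] box [ 0.4348 -0.2073] 0.0257 0.0212 ztop 0.133 129
scene jar mean [ 0.4556 -0.2974  0.0948] box [ 0.4577 -0.2948] 0.0424 0.0413 ztop 0.1 300
scene rb mean [0.5965 0.2494 0.1331] box [0.5981 0.252 ] 0.0285 0.0222 ztop 0.145 102
top cup1 (array([ 0.4796, -0.01  ]), np.float64(0.
[... 4333 characters left out ...]
rray([ 0.4   , -0.7926]), array([0.9935, 0.057 ]), np.float64(23.8548)]
scene [411 372  26  18 309] [ 0.537 -0.451  0.018] [array([ 0.2538, -0.7097]), array([0.8197, 0.0509]), np.float64(42.4197)]
scene [611 391  29  22 123] [ 0.832 -0.7    0.02 ] [array([ 0.3983, -0.8442]), array([0.9588, 0.0585]), np.float64(18.3535)]
scene [ 434  403   61   52 1151] [ 0.516 -0.579  0.014] [array([ 0.2386, -0.7352]), array([0.7575, 0.1133]), np.float64(28.8174)]
scene [501 415  30  17  85] [ 0.62  -0.619  0.009] [array([ 0.6241, -0.619 ]), array([0.0205, 0.0576]), np.float64(37.4838)]
scene [606 458  28  22 114] [ 0.712 -0.782  0.012] [array([ 0.7127, -0.7818]), array([0.0075, 0.0518]), np.float64(9.2197)]
```

Run:
```python
from h import *
a=cv2.imread("pics/scene0.png")[158:233,238:322]; b=cv2.imread("pics/top0.png")[190:233,190:290]
A=cv2.resize(a,None,fx=5,fy=5,interpolation=3); B=cv2.resize(b,None,fx=5,fy=5,interpolation=3)
C=np.zeros((600,500,3),np.uint8); C[:375,:420]=A; C[380:595,:500]=B; cv2.imwrite("pics/rack.png",C)
```

```text
(no output)
```

View pics/rack.png

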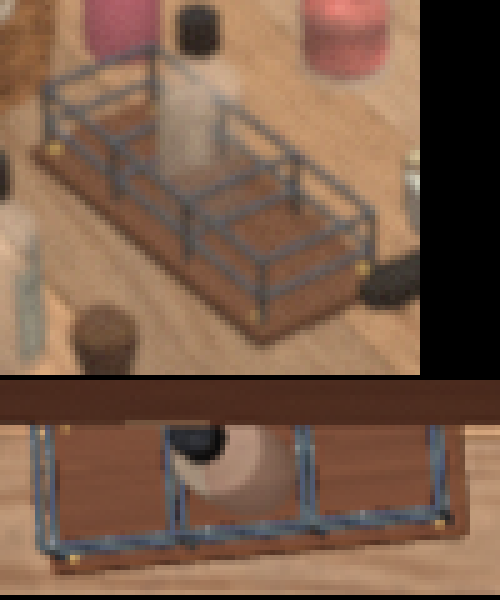

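Run:
```python
from h import *
f=lambda x,o:(x+.5)/5-.5+o
for n,x,y,z in (("scene",48,86,.055),("scene",155,48,.055),("scene",370,212,.055),("scene",264,262,.055),("scene",33,152,.012),("scene",263,335,.012)):
    print(n,x,y,ray(n,f(x,238),f(y,158),z).round(4))
for n,x,y,z in (("top",42,550,.054),("top",447,515,.054),("top",175,540,.054),("top",308,525,.054),("top",57,570,.006),("top",468,535,.006)):
    print(n,x,y,ray(n,f(x,190),f(y-380,190),z).round(4))
```

```text
scene 48 86 [0.5552 0.3524 0.055 ]
scene 155 48 [0.627  0.3563 0.055 ]
scene 370 212 [0.6472 0.1525 0.055 ]
scene 264 262 [0.5751 0.1428 0.055 ]
scene 33 152 [0.5441 0.355  0.012 ]
scene 263 335 [0.5704 0.1369 0.012 ]
top 42 550 [0.5519 0.3542 0.054 ]
top 447 515 [0.5718 0.1418 0.054 ]
top 175 540 [0.5577 0.284  0.054 ]
top 308 525 [0.5661 0.2143 0.054 ]
top 57 570 [0.5473 0.3615 0.006 ]
top 468 535 [0.568  0.1377 0.006 ]
```

Rack centre is about (0.5995, 0.252) at yaw 5.4°; the free bays are (0.606, 0.182) and (0.593, 0.322). All sizes match the given ones. I'll turn the tool so the fingers close along the rack's x axis (yaw 95.4°).

```bash
cat > go.py <<'E'
import sys
from h import *
from station import ctrl
T=dict(shaker=(.4394,.2987),bA=(.4476,.204),bB=(.4358,-.206),tamper=(.4628,.1097),jar=(.4588,-.2945),bayR=(.606,.182),bayL=(.593,.3217),cup1=(.4787,-.010),cup2=(.487,-.1015),stand=(.600,-.289))
s=ctrl.observe(); M=R.from_euler('xyz',s['eef_rot'],degrees=True)
for k in sys.argv[1:]: print(k,"tool dx dy:",(M.inv().apply(np.r_[T[k],s['position'][2]]-s['position'])).round(4),"z",s['position'][2].round(4))
w=R.from_euler('xyz',[180,0,95.4],degrees=True)
print("rotvec to nominal",(M.inv()*w).as_rotvec(degrees=True).round(2),"t",s['t'],"w",round(s['width'],3),"F",np.round(s['contact_force'],1))
E
python3 -m jog '{"rows": [[1, 0, 0, 0, 0, 0, 8.4], [1, 0, 0, 0, 0, 0, 8.4], [1, 0, 0, 0, 0, 0, 8.4], [1, 0, 0, 0, 0, 0, 8.4], [1, 0, 0, 0, 0, 0, 8.4], [1, 0, 0, 0, 0, 0, 8.4], [1, 0, 0, 0, 0, 0, 8.4], [1, 0, 0, 0, 0, 0, 0]]}'; python3 go.py shaker
```

```text
t: 0.9
position: [0.2499, 0.5177, 0.231]
eef_rot: [-180.0, 0.0, 95.3]
contact_force: [0.4, -0.3, -0.9]
width: 1.001
grasp_force: 0.0
shaker tool dx dy: [-2.354e-01  1.686e-01  1.000e-04] z 0.231
rotvec to nominal [-0.03  0.03 -0.14] t 0.9 w 1.001 F [ 0.4 -0.3 -0.9]
```

```bash
python3 -m jog '{"rows": [[1, -0.0294, 0.0211, 0, 0, 0, 0], [1, -0.0294, 0.0211, 0, 0, 0, 0], [1, -0.0294, 0.0211, 0, 0, 0, 0], [1, -0.0294, 0.0211, 0, 0, 0, 0], [1, -0.0294, 0.0211, 0, 0, 0, 0], [1, -0.0294, 0.0211, 0, 0, 0, 0], [1, -0.0294, 0.0211, 0, 0, 0, 0], [1, -0.0294, 0.0211, 0, 0, 0, 0], [1, 0, 0, 0.03, 0, 0, 0], [1, 0, 0, 0.03, 0, 0, 0], [1, 0, 0, 0.03, 0, 0, 0], [1, 0, 0, 0.03, 0, 0, 0], [1, 0, 0, 0, 0, 0, 0], [1, 0, 0, 0, 0, 0, 0]]}'; python3 go.py shaker
```

```text
t: 2.3
position: [0.4404, 0.2996, 0.1119]
eef_rot: [-180.0, 0.0, 95.6]
contact_force: [-0.6, -0.6, 0.7]
width: 0.999
grasp_force: 0.0
shaker tool dx dy: [-0.0008 -0.0011  0.    ] z 0.1119
rotvec to nominal [-0.02  0.01  0.19] t 2.3 w 0.999 F [-0.6 -0.6  0.7]
```

```bash
python3 -m jog '{"rows": [[1, -0.0008, -0.0011, 0.019, 0, 0, 0], [1, 0, 0, 0.019, 0, 0, 0], [1, 0, 0, 0.019, 0, 0, 0], [1, 0, 0, 0, 0, 0, 0], [0, 0, 0, 0, 0, 0, 0], [0, 0, 0, 0, 0, 0, 0], [0, 0, 0, 0, 0, 0, 0], [0, 0, 0, 0, 0, 0, 0], [0, 0, 0, 0, 0, 0, 0], [0, 0, 0, 0, 0, 0, 0], [0, 0, 0, 0, 0, 0, 0], [0, 0, 0, 0, 0, 0, 0], [0, 0, 0, 0, 0, 0, 0], [0, 0, 0, 0, 0, 0, 0]]}'
```

```text
t: 3.7
position: [0.4397, 0.2989, 0.0555]
eef_rot: [179.9, -0.0, 95.4]
contact_force: [-2.6, -1.7, 11.5]
width: 0.372
grasp_force: 58.4
```

```bash
python3 -m jog '{"rows": [[0, 0, 0, -0.01, 0, 0, 0], [0, 0, 0, -0.03, 0, 0, 0], [0, 0, 0, -0.04, 0, 0, 0], [0, 0, 0, -0.04, 0, 0, 0], [0, 0, 0, -0.04, 0, 0, 0], [0, 0, 0, 0, 0, 0, 0]]}'; python3 go.py cup1
```

```text
t: 4.3
position: [0.4407, 0.2995, 0.2205]
eef_rot: [179.6, -0.2, 95.4]
contact_force: [0.9, -0.6, -1.7]
width: 0.371
grasp_force: 58.9
cup1 tool dx dy: [-0.3117  0.0085 -0.0008] z 0.2205
rotvec to nominal [ 0.45 -0.16  0.04] t 4.3 w 0.371 F [ 0.9 -0.6 -1.7]
```

```bash
python3 -m jog '{"rows": [[0, -0.015, 0.001, 0, 0, 0, 0], [0, -0.03, 0.001, 0, 0, 0, 0], [0, -0.03, 0.001, 0, 0, 0, 0], [0, -0.03, 0.001, 0, 0, 0, 0], [0, -0.03, 0.001, 0, 0, 0, 0], [0, -0.03, 0.001, 0, 0, 0, 0], [0, -0.03, 0.001, 0, 0, 0, 0], [0, -0.03, 0.001, 0, 0, 0, 0], [0, -0.03, 0.0005, 0, 0, 0, 0], [0, -0.03, 0, 0, 0, 0, 0], [0, -0.0267, 0, 0, 0, 0, 0], [0, 0, 0, 0.03, 0, 0, 0], [0, 0, 0, 0.03, 0, 0, 0], [0, 0, 0, 0.02, 0, 0, 0], [0, 0, 0, 0, 0, 0, 0], [0, 0, 0, 0, 0, 0, 0]]}'; python3 go.py cup1
```

```text
t: 5.9
position: [0.4769, -0.0112, 0.1344]
eef_rot: [-179.9, -0.0, 95.4]
contact_force: [0.7, 0.2, -0.9]
width: 0.373
grasp_force: 58.8
cup1 tool dx dy: [ 0.001   0.0019 -0.    ] z 0.1344
rotvec to nominal [-0.06 -0.01  0.02] t 5.9 w 0.373 F [ 0.7  0.2 -0.9]
```

```bash
python3 -m jog '{"rows": [[0, 0.001, 0.0019, 0.015, 0, 0, 0], [0, 0, 0, 0.015, 0, 0, 0], [0, 0, 0, 0.015, 0, 0, 0], [0, 0, 0, 0.01, 0, 0, 0], [0, 0, 0, 0.006, 0, 0, 0], [0, 0, 0, 0, 0, 0, 0]]}'; python3 go.py cup1
```

```text
t: 6.5
position: [0.479, -0.0097, 0.0733]
eef_rot: [-180.0, 0.0, 95.4]
contact_force: [0.1, 0.3, -1.2]
width: 0.372
grasp_force: 58.8
cup1 tool dx dy: [-0.0003 -0.0003  0.    ] z 0.0733
rotvec to nominal [-0.02  0.    0.03] t 6.5 w 0.372 F [ 0.1  0.3 -1.2]
```

```bash
python3 -m jog '{"rows": [[0, 0, 0, 0.001, 0, 0, 0], [0.5, 0, 0, 0, 0, 0, 0], [0.6, 0, 0, 0, 0, 0, 0], [0.8, 0, 0, 0, 0, 0, 0], [0.9, 0, 0, 0, 0, 0, 0], [1, 0, 0, 0, 0, 0, 0], [1, 0, 0, 0, 0, 0, 0], [1, 0, 0, 0, 0, 0, 0], [1, 0, 0, -0.02, 0, 0, 0], [1, 0, 0, -0.03, 0, 0, 0], [1, 0, 0, -0.035, 0, 0, 0], [1, 0, 0, -0.035, 0, 0, 0], [1, 0, 0, 0, 0, 0, 0]]}'; python3 go.py tamper jar bB
```

```text
t: 7.8
position: [0.4806, -0.0099, 0.1968]
eef_rot: [179.6, 0.1, 95.4]
contact_force: [0.6, 0.8, -1.0]
width: 1.004
grasp_force: 0.0
tamper tool dx dy: [ 0.1207 -0.0064 -0.0003] z 0.1968
jar tool dx dy: [-2.813e-01 -4.860e-02  2.000e-04] z 0.1968
bB tool dx dy: [-0.191  -0.0632 -0.    ] z 0.1968
rotvec to nominal [0.36 0.11 0.03] t 7.8 w 1.004 F [ 0.6  0.8 -1. ]
```

```bash
python3 -m jog '{"rows": [[1, -0.0282, -0.0049, 0, 0, 0, 0], [1, -0.0282, -0.0049, 0, 0, 0, 0], [1, -0.0282, -0.0049, 0, 0, 0, 0], [1, -0.0282, -0.0049, 0, 0, 0, 0], [1, -0.0282, -0.0049, 0, 0, 0, 0], [1, -0.0282, -0.0049, 0, 0, 0, 0], [1, -0.0282, -0.0049, 0, 0, 0, 0], [1, -0.0282, -0.0049, 0, 0, 0, 0], [1, -0.0282, -0.0049, 0, 0, 0, 0], [1, -0.0282, -0.0049, 0, 0, 0, 0], [1, 0, 0, 0.03, 0, 0, 0], [1, 0, 0, 0.03, 0, 0, 0], [1, 0, 0, 0.02, 0, 0, 0], [1, 0, 0, 0, 0, 0, 0], [1, 0, 0, 0, 0, 0, 0]]}'; python3 go.py jar
python3 - <<'E'
from h import *
for n in("scene","top"):
    im,d=viewer.get_image(n); cv2.imwrite(f"pics/{n}1.png",im[:,:,::-1]); np.savez(f"pics/{n}1.npz",im=im,d=d)
from meas import *
run("1",dict(shaker=(.479,-.010,.085,.112)))
E
```

```text
t: 9.3
position: [0.457, -0.295, 0.1127]
eef_rot: [-180.0, -0.0, 95.4]
contact_force: [0.4, -1.7, 1.2]
width: 1.001
grasp_force: 0.0
jar tool dx dy: [ 0.0004  0.0019 -0.    ] z 0.1127
rotvec to nominal [-0.01 -0.    0.03] t 9.3 w 1.001 F [ 0.4 -1.7  1.2]
top shaker mean [ 0.4806 -0.0078  0.0998] box [ 0.4804 -0.0067] 0.0322 0.032 ztop 0.109 152
scene shaker mean [ 0.4759 -0.0136  0.0984] box [ 0.4776 -0.0103] 0.0326 0.0309 ztop 0.11 158
```

```bash
python3 -m jog '{"rows": [[1, 0.0004, 0.0019, 0.02, 0, 0, 0], [1, 0, 0, 0.02, 0, 0, 0], [1, 0, 0, 0.02, 0, 0, 0], [1, 0, 0, 0.007, 0, 0, 0], [1, 0, 0, 0, 0, 0, 0], [0, 0, 0, 0, 0, 0, 0], [0, 0, 0, 0, 0, 0, 0], [0, 0, 0, 0, 0, 0, 0], [0, 0, 0, 0, 0, 0, 0], [0, 0, 0, 0, 0, 0, 0], [0, 0, 0, 0, 0, 0, 0], [0, 0, 0, 0, 0, 0, 0], [0, 0, 0, 0, 0, 0, 0], [0, 0, 0, -0.02, 0, 0, 0], [0, 0, 0, -0.04, 0, 0, 0], [0, 0, 0, -0.04, 0, 0, 0], [0, 0, 0, -0.04, 0, 0, 0], [0, 0, 0, -0.02, 0, 0, 0], [0, 0, 0, 0, 0, 0, 0]]}'; python3 go.py cup2
```

```text
t: 11.3
position: [0.4596, -0.2951, 0.2088]
eef_rot: [179.8, 0.2, 95.4]
contact_force: [0.1, -0.8, -0.7]
width: 0.467
grasp_force: 60.6
cup2 tool dx dy: [ 0.1901  0.0456 -0.0006] z 0.2088
rotvec to nominal [0.21 0.22 0.03] t 11.3 w 0.467 F [ 0.1 -0.8 -0.7]
```

```bash
python3 -m jog '{"rows": [[0, 0.015, 0.004, 0, 0, 0, 0], [0, 0.027, 0.0064, 0, 0, 0, 0], [0, 0.027, 0.0064, 0, 0, 0, 0], [0, 0.027, 0.0064, 0, 0, 0, 0], [0, 0.027, 0.0064, 0, 0, 0, 0], [0, 0.027, 0.0064, 0, 0, 0, 0], [0, 0.027, 0.0064, 0, 0, 0, 0], [0, 0.0131, 0.0032, 0, 0, 0, 0], [0, 0, 0, 0.03, 0, 0, 0], [0, 0, 0, 0.03, 0, 0, 0], [0, 0, 0, 0.02, 0, 0, 0], [0, 0, 0, 0, 0, 0, 0], [0, 0, 0, 0, 0, 0, 0]]}'; python3 go.py cup2
```

```text
t: 12.6
position: [0.486, -0.1008, 0.1254]
eef_rot: [-179.9, -0.0, 95.4]
contact_force: [0.0, 0.5, 0.2]
width: 0.471
grasp_force: 60.6
cup2 tool dx dy: [-0.0008  0.0009 -0.    ] z 0.1254
rotvec to nominal [-0.05 -0.02  0.03] t 12.6 w 0.471 F [0.  0.5 0.2]
```

```bash
python3 -m jog '{"rows": [[0, -0.0008, 0.0009, 0.016, 0, 0, 0], [0, 0, 0, 0.016, 0, 0, 0], [0, 0, 0, 0.016, 0, 0, 0], [0, 0, 0, 0.01, 0, 0, 0], [0, 0, 0, 0.005, 0, 0, 0], [0, 0, 0, 0, 0, 0, 0], [0.6, 0, 0, 0, 0, 0, 0], [0.8, 0, 0, 0, 0, 0, 0], [0.9, 0, 0, 0, 0, 0, 0], [1, 0, 0, 0, 0, 0, 0], [1, 0, 0, 0, 0, 0, 0], [1, 0, 0, 0, 0, 0, 0], [1, 0, 0, -0.02, 0, 0, 0], [1, 0, 0, -0.04, 0, 0, 0], [1, 0, 0, -0.04, 0, 0, 0], [1, 0, 0, -0.04, 0, 0, 0], [1, 0, 0, 0, 0, 0, 0]]}'; python3 go.py bB
```

```text
t: 14.3
position: [0.4888, -0.1021, 0.2077]
eef_rot: [179.6, 0.2, 95.4]
contact_force: [0.5, -0.3, -1.3]
width: 0.999
grasp_force: 0.0
bB tool dx dy: [-0.0984 -0.0626 -0.0001] z 0.2077
rotvec to nominal [0.39 0.2  0.03] t 14.3 w 0.999 F [ 0.5 -0.3 -1.3]
```

```bash
python3 -m jog '{"rows": [[1, -0.0246, -0.0157, 0, 0, 0, 0], [1, -0.0246, -0.0157, 0, 0, 0, 0], [1, -0.0246, -0.0157, 0, 0, 0, 0], [1, -0.0246, -0.0157, 0, 0, 0, 0], [1, 0, 0, 0.03, 0, 0, 0], [1, 0, 0, 0.03, 0, 0, 0], [1, 0, 0, 0, 0, 0, 0], [1, 0, 0, 0, 0, 0, 0]]}'; python3 go.py bB
python3 - <<'E'
from h import *
for n in("scene","top"):
    im,d=viewer.get_image(n); cv2.imwrite(f"pics/{n}2.png",im[:,:,::-1]); np.savez(f"pics/{n}2.npz",im=im,d=d)
from meas import *
run("2",dict(shaker=(.479,-.010,.085,.116),jar=(.487,-.1015,.095,.122)))
E
```

```text
t: 15.1
position: [0.434, -0.2054, 0.1429]
eef_rot: [-180.0, -0.0, 95.4]
contact_force: [0.7, -0.3, 0.4]
width: 1.0
grasp_force: 0.0
bB tool dx dy: [-0.0008  0.0018 -0.    ] z 0.1429
rotvec to nominal [-0.03 -0.02  0.04] t 15.1 w 1.0 F [ 0.7 -0.3  0.4]
top shaker mean [ 0.4805 -0.0078  0.0998] box [ 0.4804 -0.0066] 0.0322 0.0321 ztop 0.107 153
top jar mean [ 0.4874 -0.1012  0.1101] box [ 0.4883 -0.1014] 0.0398 0.0411 ztop 0.117 245
scene shaker mean [ 0.4758 -0.0132  0.099 ] box [ 0.4778 -0.0104] 0.0315 0.0315 ztop 0.111 151
scene jar mean [ 0.4836 -0.1149  0.1059] box [ 0.4817 -0.1098] 0.0257 0.0392 ztop 0.115 91
```

```bash
python3 -m jog '{"rows": [[1, -0.0008, 0.0018, 0.02, 0, 0, 0], [1, 0, 0, 0.02, 0, 0, 0], [1, 0, 0, 0.02, 0, 0, 0], [1, 0, 0, 0.013, 0, 0, 0], [1, 0, 0, 0.005, 0, 0, 0], [1, 0, 0, 0, 0, 0, 0], [0, 0, 0, 0, 0, 0, 0], [0, 0, 0, 0, 0, 0, 0], [0, 0, 0, 0, 0, 0, 0], [0, 0, 0, 0, 0, 0, 0], [0, 0, 0, 0, 0, 0, 0], [0, 0, 0, 0, 0, 0, 0], [0, 0, 0, 0, 0, 0, 0], [0, 0, 0, 0, 0, 0, 0]]}'; python3 go.py bB
```

```text
t: 16.6
position: [0.4363, -0.2064, 0.0655]
eef_rot: [179.9, 0.1, 95.4]
contact_force: [-1.2, 1.5, 11.5]
width: 0.526
grasp_force: 61.0
bB tool dx dy: [ 0.0005 -0.0005 -0.    ] z 0.0655
rotvec to nominal [0.08 0.07 0.03] t 16.6 w 0.526 F [-1.2  1.5 11.5]
```

```bash
python3 -m jog '{"rows": [[0.7, 0, 0, 0, 0, 0, 0], [0.7, 0, 0, 0, 0, 0, 0], [0.7, 0, 0, 0.0035, 0, 0, 0], [0.7, 0, 0, 0, 0, 0, 0], [0, 0, 0, 0, 0, 0, 0], [0, 0, 0, 0, 0, 0, 0], [0, 0, 0, 0, 0, 0, 0], [0, 0, 0, 0, 0, 0, 0], [0, 0, 0, 0, 0, 0, 0], [0, 0, 0, 0, 0, 0, 0]]}'; python3 go.py bB
```

```text
t: 17.6
position: [0.4361, -0.2063, 0.0611]
eef_rot: [180.0, 0.0, 95.4]
contact_force: [1.6, 1.0, 5.2]
width: 0.533
grasp_force: 62.3
bB tool dx dy: [ 0.0004 -0.0003 -0.    ] z 0.0611
rotvec to nominal [0.04 0.04 0.03] t 17.6 w 0.533 F [1.6 1.  5.2]
```

```bash
python3 -m jog '{"rows": [[0, 0, 0, -0.01, 0, 0, 0], [0, 0, 0, -0.03, 0, 0, 0], [0, 0, 0, -0.04, 0, 0, 0], [0, 0, 0, -0.04, 0, 0, 0], [0, 0, 0, -0.04, 0, 0, 0], [0, 0, 0, -0.005, 0, 0, 0], [0, 0, 0, 0, 0, 0, 0], [0, 0, 0, 0, 0, 0, 0]]}'; python3 go.py bayL
```

```text
t: 18.4
position: [0.4353, -0.2057, 0.2244]
eef_rot: [-179.9, -0.1, 95.4]
contact_force: [-0.1, -0.1, -4.0]
width: 0.532
grasp_force: 62.2
bayL tool dx dy: [5.102e-01 2.069e-01 3.000e-04] z 0.2244
rotvec to nominal [-0.1  -0.07  0.03] t 18.4 w 0.532 F [-0.1 -0.1 -4. ]
```

```bash
python3 -m jog '{"rows": [[0, 0.015, 0.0015, 0, 0, 0, 0], [0, 0.03, 0.003, 0, 0, 0, 0], [0, 0.03, 0.003, 0, 0, 0, 0], [0, 0.03, 0.003, 0, 0, 0, 0], [0, 0.03, 0.003, 0, 0, 0, 0], [0, 0.03, 0.003, 0, 0, 0, 0], [0, 0.03, 0.003, 0, 0, 0, 0], [0, 0.03, 0.003, 0, 0, 0, 0], [0, 0.03, 0.003, 0, 0, 0, 0], [0, 0.03, 0.003, 0, 0, 0, 0], [0, 0.03, 0.003, 0, 0, 0, 0], [0, 0.03, 0.003, 0, 0, 0, 0], [0, 0.03, 0.003, 0, 0, 0, 0], [0, 0.03, 0.003, 0, 0, 0, 0], [0, 0.03, 0.003, 0, 0, 0, 0], [0, 0.03, 0.003, 0, 0, 0, 0], [0, 0.03, 0.003, 0, 0, 0, 0], [0, 0.015, 0.003, 0, 0, 0, 0], [0, 0, 0, 0, 0, 0, 0], [0, 0, 0, 0, 0, 0, 0]]}'; python3 go.py bayL
```

```text
t: 20.4
position: [0.4393, 0.3063, 0.225]
eef_rot: [-179.9, 0.1, 95.5]
contact_force: [0.4, -0.1, -3.0]
width: 0.525
grasp_force: 62.2
bayL tool dx dy: [ 0.0007  0.1544 -0.0002] z 0.225
rotvec to nominal [-0.08  0.05  0.06] t 20.4 w 0.525 F [ 0.4 -0.1 -3. ]
```

```bash
python3 -m jog '{"rows": [[0, 0, 0.014, 0, 0, 0, 0], [0, 0.0007, 0.028, 0, 0, 0, 0], [0, 0, 0.028, 0, 0, 0, 0], [0, 0, 0.028, 0, 0, 0, 0], [0, 0, 0.028, 0, 0, 0, 0], [0, 0, 0.028, 0, 0, 0, 0], [0, 0, 0, 0, 0, 0, 0], [0, 0, 0, 0.03, 0, 0, 0], [0, 0, 0, 0.03, 0, 0, 0], [0, 0, 0, 0.025, 0, 0, 0], [0, 0, 0, 0, 0, 0, 0], [0, 0, 0, 0, 0, 0, 0]]}'; python3 go.py bayL
python3 - <<'E'
from h import *
im,d=viewer.get_image("scene"); np.savez("pics/scene3.npz",im=im,d=d)
a=im[90:240,180:340,::-1]; cv2.imwrite("pics/bl.png",cv2.resize(a,None,fx=4,fy=4,interpolation=3))
E
```

```text
t: 21.6
position: [0.5934, 0.3213, 0.1415]
eef_rot: [180.0, 0.0, 95.4]
contact_force: [0.2, 0.4, -1.2]
width: 0.53
grasp_force: 62.6
bayL tool dx dy: [ 0.0004 -0.0004 -0.    ] z 0.1415
rotvec to nominal [ 0.    0.01 -0.01] t 21.6 w 0.53 F [ 0.2  0.4 -1.2]
```

View pics/bl.png

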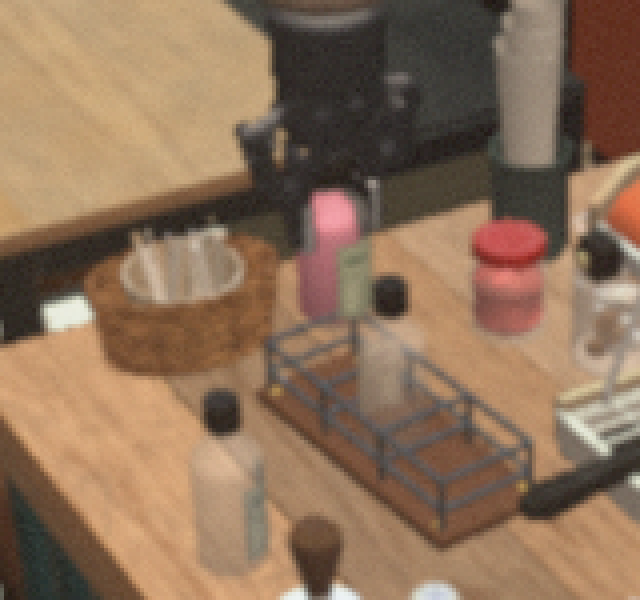

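The held clear bottle hangs above the left bay at crop (340,270), with the pink one showing through it. It is clear of the wires, so I'll lower it.

```bash
python3 -m jog '{"rows": [[0, 0, 0, 0.015, 0, 0, 0], [0, 0, 0, 0.015, 0, 0, 0], [0, 0, 0, 0.015, 0, 0, 0], [0, 0, 0, 0.012, 0, 0, 0], [0, 0, 0, 0.008, 0, 0, 0], [0, 0, 0, 0, 0, 0, 0], [0, 0, 0, 0, 0, 0, 0]]}'; python3 go.py bayL
```

```text
t: 22.35
position: [0.5932, 0.3219, 0.076]
eef_rot: [180.0, -0.0, 95.4]
contact_force: [0.4, 0.2, -2.8]
width: 0.528
grasp_force: 62.6
bayL tool dx dy: [-0.0002 -0.0002 -0.    ] z 0.076
rotvec to nominal [ 0.01 -0.    0.03] t 22.35 w 0.528 F [ 0.4  0.2 -2.8]
```

```bash
python3 -m jog '{"rows": [[0, 0, 0, 0.0015, 0, 0, 0], [0, 0, 0, 0, 0, 0, 0], [0.6, 0, 0, 0, 0, 0, 0], [0.7, 0, 0, 0, 0, 0, 0], [0.8, 0, 0, 0, 0, 0, 0], [1, 0, 0, 0, 0, 0, 0], [1, 0, 0, 0, 0, 0, 0], [1, 0, 0, 0, 0, 0, 0], [1, 0, 0, -0.015, 0, 0, 0], [1, 0, 0, -0.03, 0, 0, 0], [1, 0, 0, -0.04, 0, 0, 0], [1, 0, 0, -0.04, 0, 0, 0], [1, 0, 0, 0, 0, 0, 0], [1, 0, 0, 0, 0, 0, 0]]}'; python3 go.py bA
python3 - <<'E'
from h import *
for n in("scene","top"):
    im,d=viewer.get_image(n); np.savez(f"pics/{n}3.npz",im=im,d=d)
from meas import *
run("3",dict(bB=(.593,.3217,.126,.15),rb=(.597,.252,.126,.15),bA=objs["bA"],tamper=objs["tamper"]))
E
```

```text
t: 23.75
position: [0.5934, 0.322, 0.2011]
eef_rot: [179.9, -0.0, 95.4]
contact_force: [0.2, -0.1, -0.5]
width: 1.001
grasp_force: 0.0
bA tool dx dy: [-0.1037 -0.1563 -0.0004] z 0.2011
rotvec to nominal [ 0.14 -0.04  0.03] t 23.75 w 1.001 F [ 0.2 -0.1 -0.5]
top bB mean [0.5922 0.3189 0.1387] box [0.5918 0.3211] 0.0242 0.0196 ztop 0.145 84
top rb mean [0.5954 0.2517 0.1389] box [0.5948 0.2519] 0.0146 0.0229 ztop 0.146 63
top bA mean [0.4487 0.2041 0.1268] box [0.4492 0.2043] 0.0229 0.0229 ztop 0.134 89
top tamper mean [0.4636 0.1106 0.0789] box [0.4638 0.1118] 0.0332 0.0303 ztop 0.086 143
scene bB mean [0.5911 0.3172 0.1371] box [0.5919 0.3191] 0.0252 0.0222 ztop 0.146 74
scene rb mean [0.5964 0.2494 0.1378] box [0.5976 0.2525] 0.0243 0.0227 ztop 0.147 78
scene bA mean [0.4453 0.2009 0.1249] box [0.4465 0.202 ] 0.0281 0.0249 ztop 0.133 86
scene tamper mean [0.4594 0.105  0.0728] box [0.4614 0.1103] 0.032 0.0317 ztop 0.087 171
```

```bash
python3 -m jog '{"rows": [[1, 0, -0.0263, 0, 0, 0, 0], [1, 0, -0.026, 0, 0, 0, 0], [1, -0.0257, -0.026, 0, 0, 0, 0], [1, -0.026, -0.026, 0, 0, 0, 0], [1, -0.026, -0.026, 0, 0, 0, 0], [1, -0.026, -0.026, 0, 0, 0, 0], [1, 0, 0, 0.03, 0, 0, 0], [1, 0, 0, 0.028, 0, 0, 0], [1, 0, 0, 0, 0, 0, 0], [1, 0, 0, 0, 0, 0, 0]]}'; python3 go.py bA
```

```text
t: 24.85
position: [0.4471, 0.2038, 0.1414]
eef_rot: [-179.9, 0.0, 95.4]
contact_force: [-0.2, 0.7, 0.9]
width: 0.999
grasp_force: 0.0
bA tool dx dy: [ 0.0001  0.0005 -0.    ] z 0.1414
rotvec to nominal [-0.09  0.02  0.03] t 24.85 w 0.999 F [-0.2  0.7  0.9]
```

Down 0.080 to z ≈ 0.061, grip, then lift.

```bash
python3 -m jog '{"rows": [[1, 0, 0.0005, 0.02, 0, 0, 0], [1, 0, 0, 0.02, 0, 0, 0], [1, 0, 0, 0.02, 0, 0, 0], [1, 0, 0, 0.013, 0, 0, 0], [1, 0, 0, 0.006, 0, 0, 0], [1, 0, 0, 0, 0, 0, 0], [0, 0, 0, 0, 0, 0, 0], [0, 0, 0, 0, 0, 0, 0], [0, 0, 0, 0, 0, 0, 0], [0, 0, 0, 0, 0, 0, 0], [0, 0, 0, 0, 0, 0, 0], [0, 0, 0, 0, 0, 0, 0], [0, 0, 0, 0, 0, 0, 0], [0, 0, 0, 0, 0, 0, 0]]}'; python3 go.py bA
python3 -m jog '{"rows": [[0, 0, 0, -0.01, 0, 0, 0], [0, 0, 0, -0.03, 0, 0, 0], [0, 0, 0, -0.04, 0, 0, 0], [0, 0, 0, -0.03, 0, 0, 0], [0, 0, 0, 0, 0, 0, 0], [0, 0, 0, 0, 0, 0, 0]]}'; python3 go.py bayR
```

```text
t: 26.25
position: [0.4484, 0.204, 0.0635]
eef_rot: [179.9, -0.0, 95.4]
contact_force: [-0.6, -0.8, 9.9]
width: 0.533
grasp_force: 60.8
bA tool dx dy: [ 0.0001 -0.0008 -0.    ] z 0.0635
rotvec to nominal [ 0.1  -0.01  0.03] t 26.25 w 0.533 F [-0.6 -0.8  9.9]
t: 26.85
position: [0.4478, 0.2039, 0.1727]
eef_rot: [180.0, -0.0, 95.4]
contact_force: [-0.4, -0.3, -3.7]
width: 0.528
grasp_force: 62.8
bayR tool dx dy: [-3.670e-02  1.555e-01  1.000e-04] z 0.1727
rotvec to nominal [ 0.04 -0.    0.03] t 26.85 w 0.528 F [-0.4 -0.3 -3.7]
```

```bash
python3 -m jog '{"rows": [[0, -0.0067, 0.0155, 0, 0, 0, 0], [0, -0.006, 0.028, 0, 0, 0, 0], [0, -0.006, 0.028, 0, 0, 0, 0], [0, -0.006, 0.028, 0, 0, 0, 0], [0, -0.006, 0.028, 0, 0, 0, 0], [0, -0.006, 0.028, 0, 0, 0, 0], [0, 0, 0, 0, 0, 0, 0], [0, 0, 0, 0.02, 0, 0, 0], [0, 0, 0, 0.01, 0, 0, 0], [0, 0, 0, 0, 0, 0, 0], [0, 0, 0, 0, 0, 0, 0]]}'; python3 go.py bayR
```

```text
t: 27.95
position: [0.6059, 0.182, 0.1422]
eef_rot: [-180.0, 0.0, 95.4]
contact_force: [0.3, 0.8, -3.3]
width: 0.529
grasp_force: 63.0
bayR tool dx dy: [-0.      0.0001 -0.    ] z 0.1422
rotvec to nominal [-0.04  0.01  0.03] t 27.95 w 0.529 F [ 0.3  0.8 -3.3]
```

```bash
python3 -m jog '{"rows": [[0, 0, 0, 0.015, 0, 0, 0], [0, 0, 0, 0.015, 0, 0, 0], [0, 0, 0, 0.015, 0, 0, 0], [0, 0, 0, 0.012, 0, 0, 0], [0, 0, 0, 0.008, 0, 0, 0], [0, 0, 0, 0.001, 0, 0, 0], [0, 0, 0, 0, 0, 0, 0]]}'; python3 go.py bayR
```

```text
t: 28.65
position: [0.6061, 0.1821, 0.076]
eef_rot: [-180.0, 0.0, 95.4]
contact_force: [0.4, -0.0, -3.1]
width: 0.527
grasp_force: 63.0
bayR tool dx dy: [-0.     -0.0001  0.    ] z 0.076
rotvec to nominal [-0.01  0.01  0.03] t 28.65 w 0.527 F [ 0.4 -0.  -3.1]
```

```bash
python3 -m jog '{"rows": [[0, 0, 0, 0.001, 0, 0, 0], [0, 0, 0, 0, 0, 0, 0], [0.6, 0, 0, 0, 0, 0, 0], [0.7, 0, 0, 0, 0, 0, 0], [0.8, 0, 0, 0, 0, 0, 0], [1, 0, 0, 0, 0, 0, 0], [1, 0, 0, 0, 0, 0, 0], [1, 0, 0, 0, 0, 0, 0], [1, 0, 0, -0.015, 0, 0, 0], [1, 0, 0, -0.03, 0, 0, 0], [1, 0, 0, -0.04, 0, 0, 0], [1, 0, 0, -0.04, 0, 0, 0], [1, 0, 0, 0, 0, 0, 0], [1, 0, 0, 0, 0, 0, 0]]}'; python3 go.py tamper
python3 - <<'E'
from h import *
for n in("scene","top"):
    im,d=viewer.get_image(n); np.savez(f"pics/{n}4.npz",im=im,d=d)
from meas import *
run("4",dict(bB=(.593,.3217,.126,.15),rb=(.597,.252,.126,.15),bA=(.606,.182,.126,.15)))
E
```

```text
t: 30.05
position: [0.6064, 0.1821, 0.2021]
eef_rot: [179.9, -0.0, 95.4]
contact_force: [-0.7, 0.1, -0.7]
width: 1.0
grasp_force: 0.0
tamper tool dx dy: [-0.0585 -0.1498 -0.0004] z 0.2021
rotvec to nominal [ 0.14 -0.01  0.03] t 30.05 w 1.0 F [-0.7  0.1 -0.7]
top bB mean [0.5921 0.3188 0.1379] box [0.5922 0.3204] 0.0197 0.0239 ztop 0.145 86
top rb mean [0.5953 0.252  0.1388] box [0.595  0.2531] 0.0232 0.014 ztop 0.147 63
top bA few
scene bB mean [0.5904 0.3167 0.1371] box [0.5905 0.3185] 0.0259 0.022 ztop 0.146 77
scene rb mean [0.5972 0.2504 0.1377] box [0.5989 0.2529] 0.0274 0.0216 ztop 0.145 74
scene bA mean [0.6028 0.1801 0.1374] box [0.6038 0.1818] 0.0302 0.0211 ztop 0.147 78
```

Both bottles stand at the racked bottle's height. Now the tamper.

```bash
python3 -m jog '{"rows": [[1, -0.0085, -0.0248, 0, 0, 0, 0], [1, -0.01, -0.025, 0, 0, 0, 0], [1, -0.01, -0.025, 0, 0, 0, 0], [1, -0.01, -0.025, 0, 0, 0, 0], [1, -0.01, -0.025, 0, 0, 0, 0], [1, -0.01, -0.025, 0, 0, 0, 0], [1, 0, 0, 0.03, 0, 0, 0], [1, 0, 0, 0.03, 0, 0, 0], [1, 0, 0, 0.03, 0, 0, 0], [1, 0, 0, 0, 0, 0, 0], [1, 0, 0, 0, 0, 0, 0]]}'; python3 go.py tamper
```

```text
t: 31.25
position: [0.4622, 0.1096, 0.1104]
eef_rot: [-179.9, 0.0, 95.4]
contact_force: [0.8, 0.6, 0.3]
width: 1.003
grasp_force: 0.0
tamper tool dx dy: [ 0.      0.0006 -0.    ] z 0.1104
rotvec to nominal [-0.09  0.    0.03] t 31.25 w 1.003 F [0.8 0.6 0.3]
```

```bash
python3 -m jog '{"rows": [[1, 0, 0.0006, 0.02, 0, 0, 0], [1, 0, 0, 0.02, 0, 0, 0], [1, 0, 0, 0.018, 0, 0, 0], [1, 0, 0, 0.01, 0, 0, 0], [1, 0, 0, 0, 0, 0, 0], [0, 0, 0, 0, 0, 0, 0], [0, 0, 0, 0, 0, 0, 0], [0, 0, 0, 0, 0, 0, 0], [0, 0, 0, 0, 0, 0, 0], [0, 0, 0, 0, 0, 0, 0], [0, 0, 0, 0, 0, 0, 0], [0, 0, 0, 0, 0, 0, 0], [0, 0, 0, 0, 0, 0, 0], [0, 0, 0, 0, 0, 0, 0], [0, 0, 0, 0, 0, 0, 0]]}'; python3 go.py tamper
python3 -m jog '{"rows": [[0, 0, 0, -0.01, 0, 0, 0], [0, 0, 0, -0.03, 0, 0, 0], [0, 0, 0, -0.04, 0, 0, 0], [0, 0, 0, -0.04, 0, 0, 0], [0, 0, 0, -0.03, 0, 0, 0], [0, 0, 0, -0.01, 0, 0, 0], [0, 0, 0, 0, 0, 0, 0], [0, 0, 0, 0, 0, 0, 0]]}'; python3 go.py stand
```

```text
t: 32.75
position: [0.4637, 0.1097, 0.043]
eef_rot: [179.9, 0.0, 95.4]
contact_force: [0.5, -0.5, 6.8]
width: 0.367
grasp_force: 59.1
tamper tool dx dy: [ 0.0001 -0.0009 -0.    ] z 0.043
rotvec to nominal [0.08 0.   0.03] t 32.75 w 0.367 F [ 0.5 -0.5  6.8]
t: 33.55
position: [0.4625, 0.1096, 0.2008]
eef_rot: [-179.9, 0.0, 95.4]
contact_force: [0.4, 0.8, -3.7]
width: 0.367
grasp_force: 60.3
stand tool dx dy: [-4.099e-01  9.920e-02 -2.000e-04] z 0.2008
rotvec to nominal [-0.11  0.    0.03] t 33.55 w 0.367 F [ 0.4  0.8 -3.7]
```

```bash
python3 -m jog '{"rows": [[0, -0.0199, -0.002, 0, 0, 0, 0], [0, -0.03, -0.003, 0, 0, 0, 0], [0, -0.03, -0.003, 0, 0, 0, 0], [0, -0.03, -0.003, 0, 0, 0, 0], [0, -0.03, -0.003, 0, 0, 0, 0], [0, -0.03, -0.003, 0, 0, 0, 0], [0, -0.03, -0.003, 0, 0, 0, 0], [0, -0.03, -0.003, 0, 0, 0, 0], [0, -0.03, -0.003, 0, 0, 0, 0], [0, -0.03, 0.01, 0, 0, 0, 0], [0, -0.03, 0.02, 0, 0, 0, 0], [0, -0.03, 0.02, 0, 0, 0, 0], [0, -0.03, 0.02, 0, 0, 0, 0], [0, -0.03, 0.02, 0, 0, 0, 0], [0, 0, 0.02, 0, 0, 0, 0], [0, 0, 0.015, 0, 0, 0, 0], [0, 0, 0, 0.02, 0, 0, 0], [0, 0, 0, 0.03, 0, 0, 0], [0, 0, 0, 0, 0, 0, 0], [0, 0, 0, 0, 0, 0, 0]]}'; python3 go.py stand
```

```text
t: 35.55
position: [0.5999, -0.2887, 0.1513]
eef_rot: [-179.9, -0.1, 95.4]
contact_force: [0.4, -0.5, -2.8]
width: 0.368
grasp_force: 60.6
stand tool dx dy: [-0.0003  0.0001 -0.    ] z 0.1513
rotvec to nominal [-0.13 -0.09  0.02] t 35.55 w 0.368 F [ 0.4 -0.5 -2.8]
```

```bash
python3 -m jog '{"rows": [[0, -0.0003, 0, 0.02, 0, 0, 0], [0, 0, 0, 0.02, 0, 0, 0], [0, 0, 0, 0.02, 0, 0, 0], [0, 0, 0, 0.015, 0, 0, 0], [0, 0, 0, 0.01, 0, 0, 0], [0, 0, 0, 0.004, 0, 0, 0], [0, 0, 0, 0, 0, 0, 0], [0, 0, 0, 0, 0, 0, 0]]}'; python3 go.py stand
```

```text
t: 36.35
position: [0.6008, -0.2895, 0.0642]
eef_rot: [180.0, 0.0, 95.4]
contact_force: [0.7, 0.1, -3.4]
width: 0.365
grasp_force: 60.6
stand tool dx dy: [ 0.0006 -0.0007 -0.    ] z 0.0642
rotvec to nominal [0.04 0.04 0.03] t 36.35 w 0.365 F [ 0.7  0.1 -3.4]
```

```bash
python3 -m jog '{"rows": [[0, 0, 0, 0.003, 0, 0, 0], [0, 0, 0, 0, 0, 0, 0], [0, 0, 0, 0, 0, 0, 0]]}'; python3 -m jog '{"rows": [[0.5, 0, 0, 0, 0, 0, 0], [0.6, 0, 0, 0, 0, 0, 0], [0.8, 0, 0, 0, 0, 0, 0], [1, 0, 0, 0, 0, 0, 0], [1, 0, 0, 0, 0, 0, 0], [1, 0, 0, 0, 0, 0, 0], [1, 0, 0, -0.015, 0, 0, 0], [1, 0, 0, -0.03, 0, 0, 0], [1, 0, 0, -0.04, 0, 0, 0], [1, 0, 0, -0.04, 0, 0, 0], [1, 0, -0.03, -0.02, 0, 0, 0], [1, 0, -0.04, 0, 0, 0, 0], [1, 0, -0.04, 0, 0, 0, 0], [1, 0, -0.04, 0, 0, 0, 0], [1, 0, -0.04, 0, 0, 0, 0], [1, 0, -0.03, 0, 0, 0, 0], [1, 0, 0, 0, 0, 0, 0], [1, 0, 0, 0, 0, 0, 0], [1, 0, 0, 0, 0, 0, 0]]}'
python3 - <<'E'
from h import *
ims=[]
for n in("scene","top"):
    im,d=viewer.get_image(n); np.savez(f"pics/{n}5.npz",im=im,d=d); ims.append(im[:,:,::-1])
a=cv2.resize(ims[0][120:350,180:440],None,fx=3,fy=3,interpolation=3)[:590]; cv2.imwrite("pics/end.png",a)
from meas import *
run("5",dict(bB=(.593,.3217,.126,.15),rb=(.597,.252,.126,.15),bA=(.606,.182,.126,.15),tamper=(.6,-.289,.075,.106),shaker=(.479,-.010,.085,.116),jar=(.487,-.1015,.095,.122)))
E
```

```text
t: 36.65
position: [0.6005, -0.2893, 0.0605]
eef_rot: [180.0, 0.0, 95.4]
contact_force: [0.6, 0.7, -3.5]
width: 0.369
grasp_force: 60.6
t: 38.55
position: [0.382, -0.3101, 0.206]
eef_rot: [180.0, 0.0, 95.4]
contact_force: [0.6, 0.6, 0.8]
width: 0.999
grasp_force: 0.0
top bB mean [0.592  0.3188 0.1387] box [0.5918 0.3198] 0.0192 0.0236 ztop 0.145 85
top rb mean [0.5954 0.2517 0.1382] box [0.5946 0.2527] 0.0145 0.0228 ztop 0.144 64
top bA mean [0.5986 0.1818 0.1376] box [0.5983 0.1827] 0.0088 0.0208 ztop 0.146 37
top tamper mean [ 0.5977 -0.2847  0.096 ] box [ 0.5972 -0.2867] 0.0257 0.0333 ztop 0.106 143
top shaker mean [ 0.4807 -0.0076  0.1004] box [ 0.4803 -0.0066] 0.0323 0.0321 ztop 0.108 150
top jar mean [ 0.4874 -0.1012  0.1101] box [ 0.4879 -0.1013] 0.0398 0.0413 ztop 0.119 243
scene bB few
scene rb few
scene bA few
scene tamper mean [ 0.5945 -0.2919  0.0927] box [ 0.5971 -0.2897] 0.0293 0.0326 ztop 0.105 217
scene shaker mean [ 0.476  -0.0136  0.0983] box [ 0.4784 -0.0114] 0.0307 0.029 ztop 0.111 158
scene jar mean [ 0.4722 -0.0919  0.1096] box [ 0.4722 -0.0917] 0.0213 0.0068 ztop 0.116 25
```

View pics/end.png

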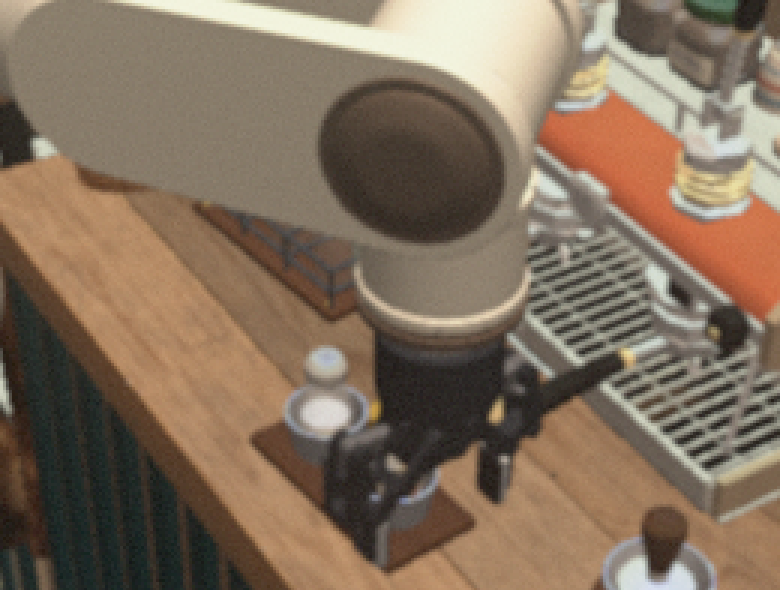

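The view shows the tamper upright and seated (crop 660,560) and the shaker in its cup (325,400). The jar and rack are hidden behind the arm, but the top-view depth has all six items at their expected places and heights. The arm is clear, so I'll hand in.

```bash
python3 -c "
from station import order; print(order.finish_job())"
```

```text
the job is handed in; nothing more can be done
None
```

The job is handed in at about 39 s of robot time: both bottles, the shaker, the spice jar and the tamper measured in their holders at floor height, and the racked bottle hadn't moved; the hand-in returned no verdict.

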